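Ready and start the bench dust extractor

TASK

Get the bench dust extractor going: push the loose suction nozzle's cuff fully home on the port at the front of the extractor and let go of it there, then flip up the hinged guard on top until it stays open by itself, and press the start button beneath it gently but all the way in. Leave the nozzle on and the guard open, do not press the bare stop button, and do not disturb the glue bottle, the loupe or the dish.

Things in the scene. Friction and masses are not known exactly. Their poses are not given: they have to be found in the camera images.
- extractor: White box-shaped dust extractor, 140 (x) x 270 (y) x 100 mm (z), fixed on a plywood board 34 mm thick that lies on the table. Origin at the centre of its underside; x points from its front to its back, away from the robot, y to the left, z up; flat top at z = 100 mm. The suction port is at the front, right half; on top are the guarded start button (front left) and a bare stop button (back right).
- port_shoulder (a point): Centre of the flat shoulder ring on the port, at x = -90, y = -65, z = 60 mm in the extractor's frame; axes as the extractor's. Behind it a 44 mm thick neck runs 20 mm to the front face (flange 60 mm wide there). In front of it (-x) a level steel spigot 32 mm in diameter stands out 45 mm, its last 8 mm tapered to 24 mm.
- nozzle: Loose grey nozzle, 110 g, 138 mm long, lying on the board (top at z = 34 mm in the world). Origin on its underside; x runs along the tube to the open cuff, z up, tube axis at z = 22 mm. Cuff: straight tube 44 mm outside, 36 mm inside, from x = -30 to its open end at +60 mm. Hood: rectangular, 86 mm wide, 44 mm high, from x = -78 to -30 mm. Grip across it at x = 0.
- cuff_end (a point): Centre of the open end of the nozzle's cuff, on the tube axis; axes as the nozzle's. The bore is free for 88 mm. Fully home the cuff's end face lies against the shoulder, with 2 mm of play sideways.
- guard_hinge (a point): Middle of the guard's hinge axis, at x = -4, y = +65, z = 107 mm in the extractor's frame; axes as the extractor's, the hinge runs along y. The guard is a black plastic hood, 58 mm from hinge to front wall, 42 mm wide, its top 31 mm over the extractor's top, with front and side walls almost down to it.
- guard (a joint): Opening angle of the guard, rad: 0 shut (flat), 2.2 at its rear stop. Light (45 g) and nearly free; swings up and back: its front edge goes up, then to +x. Let go below about 1.0 it falls shut again, beyond about 1.4 it falls back to its stop and stays; past 1.5 counts as open.
- guard_tab (a point): Middle of the underside of the guard's finger tab; axes turn with the guard. Shut, it is 71 mm in front of the hinge and 18 mm above it. The tab sticks out forward 25 mm from the hood's front wall, 34 mm wide, 4 mm thick; shut, its underside is 25 mm over the extractor's top and its outer 17 mm stand out over the extractor's front edge, with free air beneath.
- start_axis (a point): Point on the start button's axis at the level of the extractor's top (x = -34, y = +65, z = 100 mm in its frame, 30 mm in front of the hinge), not the button's height: the released cap stands 7 to 20 mm above this point, different each time and not reported, to be found by touch. Cap: round, grey, 22 mm across, 8 mm proud of its steel collar (29 mm wide).
- start_button (a joint): Travel of the start button, m: 0 released, 0.006 fully in, straight down, sprung back. About 2 N to begin and 6 N at the end, then a hard stop; 0.0045 or more held for 0.1 s starts the extractor. More than 40 N breaks it. Never press it with the guard down.
- stop_button (a joint): Travel of the bare stop button, m: 0 released, 0.006 in; must stay under 0.003. Black mushroom cap, 30 mm wide, its top 24 mm over the extractor's top, at x = +35, y = -70 mm in the extractor's frame.
- glue_bottle: White capped glue bottle, 42 mm across, 75 mm tall, standing left of the work; origin under its centre. Bystander.
- loupe: Black round loupe, 32 mm across, 27 mm tall; origin under its centre. Bystander.
- dish: Small round white dish, 68 mm across, 14 mm tall; origin under its centre. Bystander.

How it is judged:
By the outcome, as a careful person would: the job done as asked, in the order asked, and still so for the second after the job is handed in, with the robot touching nothing.
It also fails if it takes over 54 s, if anything falls off the work surface, if the arm or the gripper's body presses on something with over 40 N, if the wrist force passes 120 N, or if a joint passes its speed limit or range.

ROBOT

A 6-joint arm with a two-finger parallel gripper is mounted at the origin on a cart in front of the work surface, level with it; the furniture and walls round the work are solid. World frame = base frame: x ahead of the robot, y to its left, z up, the work surface at z = 0. Lengths are in m, angles in degrees, forces in N, time in s.
With the tool pointing down it reaches from about 0.3 to 0.75 m from the base axis. Payload 8.5 kg.
Tool frame: the origin (TCP) lies on the centre line of the jaws, within the pads' length; the fingertips stand 17 mm ahead of it and the grasp point (between the pads) lies 2 mm behind it (env.tip_extent is the distance from the TCP to the fingertips, in m); z points along the fingers, y is the direction in which the jaws open and shut (so a half turn about z gives the same grasp; the last joint's range is limited). The gripper opens to 85 mm and grips with 20 to 120 N. Pads are 22 mm wide; open, the fingers measure 114 mm over their backs; the gripper's body (76 mm by 85 mm) begins 54 mm behind the grasp point. The pads swing forward as they close: fully open they stand 13 mm farther back than shut.
Start: joints at [58.253, 21.807, 74.336, -0, 83.858, -12.336], TCP at [0.183, 0.519, 0.248] pointing down, gripper open.
Joint ranges: [-178.18, 178.18], [-50.72, 133.34], [12.68, 142.11], [-81.47, 261.47], [9.98, 163.14], [-165.26, 165.26]. Speed limits (degrees/s): [136.94, 136.94, 180, 180, 180, 180].

INTERFACE

Orientations are given as a 3x3 rotation matrix whose columns are the frame's x, y, z axes.
In Python, from rig import telemetry, get_image, camera_params, close_job, env gives the robot as it stands.
- The arm moves only by the tool apply_moves, never from a script. Its argument "motion" is a list of rows, each an object of numbers: "tx", "ty", "tz": the shift along the tool's x, y, z in cm; "turn": the turn about the tool's z in degrees; "jaw": the gripper's target within -1 to 1 (fully open at 1, half-way at 0, shut at -1). In form: [{"tx": .., "ty": .., "tz": .., "turn": .., "jaw": ..}, ...]. A call has 1 to 5 rows; each row is the pose to reach, as a shift and turn from the pose measured when the call began, along the tool's axes at that moment; what a row does not reach only later rows make up. A row lasts 1/12 s, in which the tool goes at most 41.7 mm and 7.16 degrees, less where a joint would pass 70% of its speed; a pose out of reach is approached as far as the arm can. A call with a gripper value outside its range is refused whole. The fingers move at their own pace and stop on an object; "squeeze" is the grip in N (left out, the last holds). Time passes only in rows, so rows that repeat a pose let the fingers close. It gives the time, the measured TCP pose, the force and the opening at its end, in the units of the state.
- telemetry.observe(): the state, without advancing time (a new reading comes with each control period).
- get_image(name): name is "side" or "top" or "wrist"; returns (picture, depth): 420x560x3 uint8, red, green, blue; 420x560 float32, m along the optical axis (not along the pixel's ray), 0 where there is no reading.
- camera_params(name): a dict with "fx", "fy", "cx", "cy" (pixels), "D" ([k1, k2, p1, p2, k3] as OpenCV has them; the pictures are not rectified), "rvec" (rotation vector, rad) and "tvec" (3), from world to camera coordinates, as OpenCV has them. Camera axes: x right, y down, z forward; pixel columns grow to the right and rows downward; lengths in m; the calibration is good to about 2 mm. A picture is of the moment at which its call begins: read the wrist's pose just before it. camera_params takes no time and is no camera call; for the wrist camera it gives the pose at the moment of the call.
- close_job(): hands the job in, once; it reports no verdict.
The state is a dict: "time_s": time; "q": joint angles; "qvel": joint speeds; "joint_efforts": joint torques, N m; "position": TCP position; "tool_rot": TCP orientation; "ft_force": force on the tool from outside, world axes, zero at the start; "wrist_torque": the same for the moment, N m; "grip_width": finger opening in m.
Only numpy, scipy, OpenCV 4.12 (cv2) and the standard library are available. Lean on these libraries where they do the work, as an engineer would, in place of code of your own. Each camera call takes 0.05 s, during which the arm holds its last target. There are 200 camera calls.

## Working session

There is one attempt and no reset: what is moved stays moved. The work goes in short steps, Python scripts to look and compute and a tool call to move; the robot and the scene stay as the last step left them, time stands still between calls to the robot, and variables do not carry over. Pictures are saved under pics/ and viewed, about 8 in all and at most 12, crops included, and the job is handed in when it is done.

Besides the shell and the picture viewer there is one more tool, called by a JSON object that holds its "method" and its "body". apply_moves: Moves the arm, as the interface text tells. Its arguments: {"type":"object","properties":{"motion":{"type":"array"},"squeeze":{"type":"number"}},"required":["motion"]}

```bash
mkdir -p pics; ls
cat > h.py <<'E'
import numpy as np,cv2
from rig import telemetry,get_image,camera_params,close_job,env
def cam(n):
    p=camera_params(n);K=np.array([[p['fx'],0,p['cx']],[0,p['fy'],p['cy']],[0,0,1.]])
    R=cv2.Rodrigues(np.array(p['rvec'],float))[0];return K,np.array(p['D'],float),R,np.array(p['tvec'],float).ravel()
def unproj(c,uv,d):
    K,D,R,t=c;uv=np.array(uv,float).reshape(-1,1,2);d=np.array(d,float).ravel()
    n=cv2.undistortPoints(uv,K,D).reshape(-1,2)
    return (np.c_[n,np.ones(len(n))]*d[:,None]-t)@R
def onplane(c,uv,z):
    K,D,R,t=c;n=cv2.undistortPoints(np.array(uv,float).reshape(-1,1,2),K,D).reshape(-1,2)
    r=np.c_[n,np.ones(len(n))]@R;o=-R.T@t;return o+r*((z-o[2])/r[:,2])[:,None]
def cloud(c,d):
    v,u=np.nonzero(d>0);P=np.full(d.shape+(3,),np.nan);P[v,u]=unproj(c,np.c_[u,v],d[v,u]);return P
def snap(n,f):
    c=cam(n);im,d=get_image(n);cv2.imwrite('pics/'+f+'.png',im[:,:,::-1]);np.savez('pics/'+f,d=d,im=im,K=c[0],D=c[1],R=c[2],t=c[3]);return c,im,d
def load(f):
    z=np.load('pics/'+f+'.npz');return (z['K'],z['D'],z['R'],z['t']),z['im'],z['d']
E
python3 - <<'E'
from h import *
s=telemetry.observe();print(s);print(env.tip_extent)
for n in('top','side'):
    c,_,_=snap(n,n+'0');print(n,-c[2].T@c[3],c[2][2])
E
```

```text
pics
{'time_s': 0.0, 'q': array([ 5.82511431e+01,  2.18396639e+01,  7.43866174e+01,  1.13645286e-03,
        8.38588651e+01, -1.23354334e+01]), 'qvel': array([-0.06031856, -0.06355861,  0.02900044,  0.00474852, -0.01356461,
       -0.01947184]), 'joint_efforts': array([ 2.40540998e-03, -4.48475039e+01, -2.31277996e+01, -9.37961909e-05,
        4.82594929e-03,  1.84487953e-05]), 'position': array([0.182651  , 0.51848331, 0.24771323]), 'tool_rot': array([[-9.43143967e-01,  3.32383542e-01, -7.98742554e-04],
       [ 3.32384331e-01,  9.43143195e-01, -1.25333274e-03],
       [ 3.36741429e-04, -1.44756272e-03, -9.99998896e-01]]), 'ft_force': array([ 0.0328791 , -0.35002156,  0.5169063 ]), 'wrist_torque': array([ 0.01444248, -0.04620273, -0.01843444]), 'grip_width': 0.08506043430060671}
0.017
top [0.47967687 0.03038508 1.10034442] [ 0.06065296  0.02364507 -0.99787881]
side [0.48322942 0.93049621 0.95024095] [ 0.04225019 -0.72938617 -0.68279626]
```

View pics/top0.png

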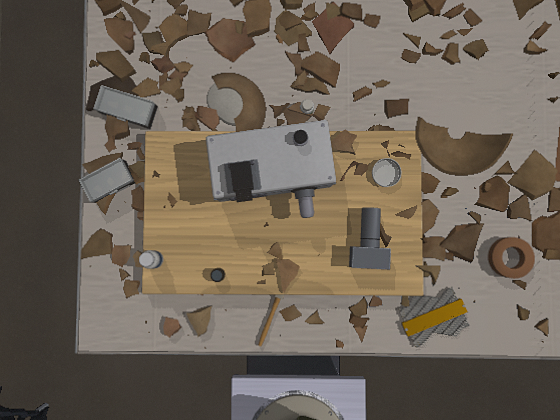

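View pics/side0.png

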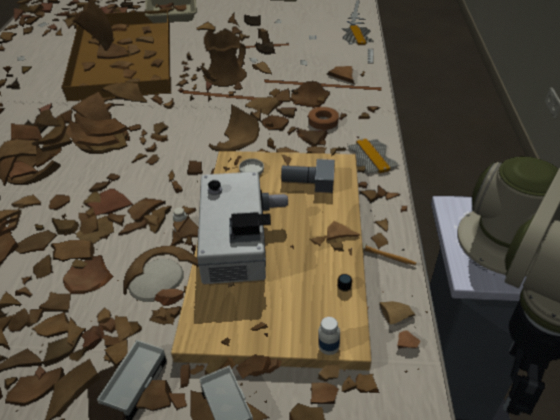

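Top view: extractor around (270,161), yawed about 9°. Guard is at (240,180), port spigot at (307,203) and stop button at (300,137). Nozzle is at (370,240) with its cuff up (+x), dish at (385,173), bottle at (150,258) and loupe at (218,274). Next I'll measure from depth.

Run:
```python
from h import *
c,im,d=load('top0');P=cloud(c,d)
def box(u0,u1,v0,v1,z0,z1):
    Q=P[v0:v1,u0:u1].reshape(-1,3);return Q[(Q[:,2]>z0)&(Q[:,2]<z1)]
def rect(Q):
    r=cv2.minAreaRect((Q[:,:2]*1000).astype(np.float32));return r,np.median(Q[:,2])
print('ext top',rect(box(200,342,115,205,.128,.141)))
print('noz all',rect(box(340,400,195,275,.045,.09)))
Q=box(340,400,195,275,.045,.09);print(Q[:,2].max(),len(Q))
h=Q[Q[:,0]<Q[:,0].min()+.045];print('hood',rect(h))
t=Q[Q[:,0]>Q[:,0].min()+.055];print('tube',rect(t),cv2.fitLine(t[:,:2].astype(np.float32),2,0,.01,.01).ravel())
print('port',rect(box(295,320,188,220,.08,.12)))
print('guard',rect(box(220,262,150,205,.155,.175)))
print('stop',box(285,315,125,150,.15,.17).mean(0))
for n,b in dict(dish=(365,405,155,190,.04,.06),loupe=(205,230,262,285,.05,.08),glue=(135,165,245,272,.08,.13)).items():
    print(n,rect(box(*b)))
print('board',np.nanmedian(P[220:280,230:340,2]))
```

```text
ext top (((653.9747924804688, 62.40061950683594), (140.1512908935547, 269.5224609375), 7.686766624450684), np.float64(0.1350405222221313))
noz all (((483.2514953613281, -167.72161865234375), (88.6442642211914, 139.12608337402344), 85.02276611328125), np.float64(0.07758755071869722))
0.08531088588609752 1647
hood (((437.68304443359375, -162.62161254882812), (86.08309173583984, 44.54168701171875), 88.05098724365234), np.float64(0.07902388004865252))
tube (((511.5108642578125, -176.82363891601562), (84.57957458496094, 69.22943115234375), 0.2729824483394623), np.float64(0.07486325025886677)) [ 0.99865633  0.05182252  0.50943786 -0.16481625]
port (((560.4652099609375, -16.429475784301758), (64.1739501953125, 47.29103088378906), 2.3554348945617676), np.float64(0.10905376761825672))
guard (((600.7481689453125, 120.57479858398438), (83.46662902832031, 41.992713928222656), 7.752706527709961), np.float64(0.16558019426510673))
stop [ 0.69703463 -0.00204739  0.15748132]
dish (((638.6024169921875, -200.44241333007812), (70.89217376708984, 77.06700897216797), 10.15631103515625), np.float64(0.045664047036041044))
loupe (((397.2773742675781, 185.51136779785156), (29.873594284057617, 29.922225952148438), 1.794968605041504), np.float64(0.06122744684688576))
glue (((433.4736633300781, 334.7896423339844), (40.5494384765625, 34.955284118652344), 1.0116093158721924), np.float64(0.10742241367531302))
board 0.035293011440819866
```

```bash
cat >> h.py <<'E'
Y=7.7;EC=np.array([.654,.0624,.034])
def ext(p):
    a=np.radians(Y);R=np.array([[np.cos(a),-np.sin(a),0],[np.sin(a),np.cos(a),0],[0,0,1]]);return EC+R@np.array(p)/1000
def delta(p,yaw):
    s=telemetry.observe();R=np.array(s['tool_rot']);t=R.T@(np.array(p)-s['position'])*100
    cur=np.degrees(np.arctan2(R[1,0],R[0,0]));w=(180+yaw-cur+180)%360-180
    print('t=%.2f'%s['time_s'],'d cm',t.round(2),'turn',round(-w,2),'rows',np.linalg.norm(t)/4.17,'pos',np.round(s['position'],4),'F',np.round(s['ft_force'],1),'w',round(s['grip_width'],4),'z',R[:,2].round(3))
E
python3 -c "
from h import *
delta([.49,-.165,.24],0)"
```

```text
t=0.10 d cm [-51.7  -54.25   0.83] turn -19.41 rows 17.97327217381019 pos [0.1827 0.5185 0.2478] F [ 0.1  0.6 -0.3] w 0.0856 z [-0.001 -0.001 -1.   ]
```

{"method": "apply_moves", "body": {"motion": [{"tx":-51.7,"ty":-54.3,"tz":0.8,"turn":-19.4,"jaw":1},{"tx":-51.7,"ty":-54.3,"tz":0.8,"turn":-19.4,"jaw":1},{"tx":-51.7,"ty":-54.3,"tz":0.8,"turn":-19.4,"jaw":1},{"tx":-51.7,"ty":-54.3,"tz":0.8,"turn":-19.4,"jaw":1},{"tx":-51.7,"ty":-54.3,"tz":0.8,"turn":-19.4,"jaw":1}]}}

```text
time_s: 0.52
position: [0.266, 0.3322, 0.2459]
tool_rot: [[-1.0, -0.001, -0.001], [-0.001, 1.0, -0.001], [0.001, -0.001, -1.0]]
ft_force: [1.0, -0.0, -0.4]
grip_width: 0.0852
```

```bash
python3 -c "
from h import *
delta([.49,-.165,.24],0)"
```

```text
t=0.52 d cm [-22.35 -49.75   0.64] turn 0.07 rows 13.079492464677704 pos [0.266  0.3322 0.2459] F [ 1.  -0.  -0.4] w 0.0852 z [-0.001 -0.001 -1.   ]
```

{"method": "apply_moves", "body": {"motion": [{"tx":-22.3,"ty":-49.7,"tz":0.6,"turn":0,"jaw":1},{"tx":-22.3,"ty":-49.7,"tz":0.6,"turn":0,"jaw":1},{"tx":-22.3,"ty":-49.7,"tz":0.6,"turn":0,"jaw":1},{"tx":-22.3,"ty":-49.7,"tz":0.6,"turn":0,"jaw":1},{"tx":-22.3,"ty":-49.7,"tz":0.6,"turn":0,"jaw":1}]}}

```text
time_s: 0.93
position: [0.3513, 0.142, 0.244]
tool_rot: [[-1.0, -0.001, -0.001], [-0.001, 1.0, -0.001], [0.001, -0.001, -1.0]]
ft_force: [0.9, 1.6, 0.8]
grip_width: 0.0853
```

{"method": "apply_moves", "body": {"motion": [{"tx":-14,"ty":-31,"tz":0.5,"turn":0,"jaw":1},{"tx":-14,"ty":-31,"tz":0.5,"turn":0,"jaw":1},{"tx":-14,"ty":-31,"tz":0.5,"turn":0,"jaw":1},{"tx":-14,"ty":-31,"tz":0.5,"turn":0,"jaw":1},{"tx":-14,"ty":-31,"tz":0.5,"turn":0,"jaw":1}]}}

```text
time_s: 1.35
position: [0.437, -0.0482, 0.241]
tool_rot: [[-1.0, -0.001, -0.001], [-0.001, 1.0, -0.001], [0.001, -0.001, -1.0]]
ft_force: [1.0, 0.8, 0.4]
grip_width: 0.0856
```

```bash
python3 -c "
from h import *
delta([.49,-.165,.24],0)"
```

```text
t=1.35 d cm [ -5.29 -11.69   0.11] turn 0.05 rows 3.076370380208913 pos [ 0.437  -0.0482  0.241 ] F [1.  0.8 0.4] w 0.0856 z [-0.001 -0.001 -1.   ]
```

{"method": "apply_moves", "body": {"motion": [{"tx":-5.3,"ty":-11.7,"tz":0,"turn":0,"jaw":1},{"tx":-5.3,"ty":-11.7,"tz":0,"turn":0,"jaw":1},{"tx":-5.3,"ty":-11.7,"tz":0,"turn":0,"jaw":1},{"tx":-5.3,"ty":-11.7,"tz":0,"turn":0,"jaw":1}]}}

```text
time_s: 1.68
position: [0.4917, -0.1706, 0.2401]
tool_rot: [[-1.0, 0.003, -0.001], [0.003, 1.0, -0.002], [0.001, -0.002, -1.0]]
ft_force: [-0.3, 0.1, -2.0]
grip_width: 0.0854
```

```bash
python3 -c "
from h import *
delta([.49,-.165,.24],0)
c,im,d=snap('wrist','w1');P=cloud(c,d);print(-c[2].T@c[3],c[2][2])
b=(P[...,2]>.05)&(P[...,2]<.09)&(P[...,0]<.57)&(P[...,1]>-.25)&(P[...,1]<-.09)
n,l,st,_=cv2.connectedComponentsWithStats(b.astype(np.uint8));print(st)
Q=P[l==1+st[1:,4].argmax()];print(len(Q),Q.min(0),Q.max(0))
for x in np.arange(.40,.56,.01):
    q=Q[abs(Q[:,0]-x)<.004]
    if len(q)>5:
        a,e=np.percentile(q[:,1],[1,99]);print(round(x,3),len(q),a.round(4),e.round(4),((a+e)/2).round(4),np.median(q[:,2]).round(4),q[:,2].max().round(4))
"
```

```text
t=1.68 d cm [0.18 0.56 0.01] turn -0.19 rows 0.13974822902431172 pos [ 0.4917 -0.1706  0.2401] F [-0.3  0.1 -2. ] w 0.0854 z [-0.001 -0.002 -1.   ]
[ 0.42822179 -0.1716873   0.36513842] [ 0.25646044 -0.00291985 -0.96655032]
[[     0      0    560    420 222158]
 [   232     91    117    178  13040]
 [   235    166      2      2      2]]
13040 [ 0.41448297 -0.20669929  0.05285467] [ 0.55473816 -0.11976742  0.08018053]
0.42 1238 -0.2045 -0.121 -0.1628 0.0776 0.0802
0.43 1333 -0.205 -0.1209 -0.163 0.0776 0.0797
0.44 1253 -0.2053 -0.1217 -0.1635 0.0775 0.0798
0.45 1241 -0.2057 -0.122 -0.1639 0.0775 0.0797
0.46 1137 -0.2059 -0.1226 -0.1642 0.0774 0.0796
0.47 556 -0.1855 -0.143 -0.1642 0.0748 0.0794
0.48 556 -0.1866 -0.1431 -0.1648 0.0748 0.0791
0.49 511 -0.1867 -0.1437 -0.1652 0.0744 0.0789
0.5 511 -0.1867 -0.1445 -0.1656 0.0742 0.0786
0.51 498 -0.1879 -0.1454 -0.1666 0.0741 0.0784
0.52 484 -0.1879 -0.1458 -0.1669 0.0742 0.0783
0.53 472 -0.1881 -0.1455 -0.1668 0.0741 0.0784
0.54 455 -0.1892 -0.1464 -0.1678 0.074 0.0784
0.55 426 -0.1893 -0.1471 -0.1682 0.074 0.0783
```

View pics/w1.png

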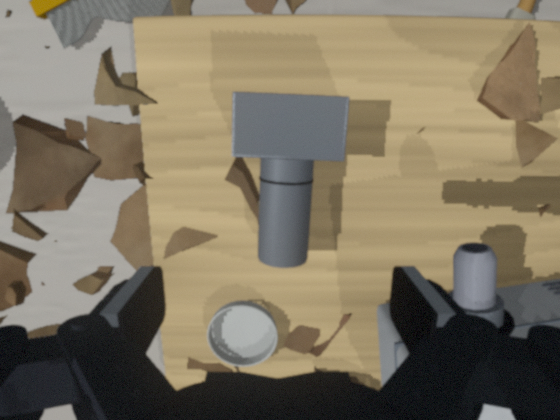

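```bash
python3 -c "
from h import *
c,im,d=load('w1');P=cloud(c,d).reshape(-1,3)
q0=ext([-90,-65,60]);print('shoulder',q0,'tip',ext([-135,-65,60]))
b=(P[:,2]>.085)&(P[:,2]<.118)&(P[:,0]<.575)&(P[:,1]>-.06)&(P[:,1]<.03)
Q=P[b];print(Q.min(0))
for x in np.arange(.52,.575,.006):
    q=Q[abs(Q[:,0]-x)<.003]
    if len(q)>5:
        a,e=np.percentile(q[:,1],[1,99]);print(round(x,3),len(q),a.round(4),e.round(4),((a+e)/2).round(4),np.percentile(q[:,2],98).round(4))
delta([.494,-.1655,.12],-2.4)
delta([.494,-.1655,.058],-2.4)"
```

```text
shoulder [ 0.57352061 -0.01407266  0.094     ] tip [ 0.52892637 -0.02010204  0.094     ]
[ 0.52870936 -0.03492875  0.08506136]
0.526 6 -0.0175 -0.0097 -0.0136 0.0989
0.532 510 -0.0322 -0.0076 -0.0199 0.1073
0.538 376 -0.0344 -0.0068 -0.0206 0.1097
0.544 310 -0.0344 -0.0081 -0.0212 0.1098
0.55 308 -0.0335 -0.0061 -0.0198 0.1101
0.556 310 -0.0326 -0.0052 -0.0189 0.11
0.562 299 -0.0315 -0.0039 -0.0177 0.11
0.568 287 -0.0309 -0.003 -0.017 0.1097
0.574 360 -0.0305 0.0066 -0.0119 0.1143
t=1.73 d cm [-0.32  0.34 12.  ] turn 2.23 rows 2.8793755866881843 pos [ 0.491  -0.1687  0.24  ] F [-1.7 -0.6  0.4] w 0.0853 z [-0.002 -0.001 -1.   ]
t=1.73 d cm [-0.33  0.34 18.2 ] turn 2.23 rows 4.365532133128392 pos [ 0.491  -0.1687  0.24  ] F [-1.7 -0.6  0.4] w 0.0853 z [-0.002 -0.001 -1.   ]
```

{"method": "apply_moves", "body": {"motion": [{"tx":-0.3,"ty":0.3,"tz":6,"turn":2.2,"jaw":1},{"tx":-0.3,"ty":0.35,"tz":12,"turn":2.2,"jaw":1},{"tx":-0.3,"ty":0.35,"tz":14,"turn":2.2,"jaw":1},{"tx":-0.3,"ty":0.35,"tz":14,"turn":2.2,"jaw":1}]}}

```text
time_s: 2.07
position: [0.4912, -0.163, 0.0954]
tool_rot: [[-0.999, 0.041, -0.009], [0.041, 0.999, 0.003], [0.009, 0.003, -1.0]]
ft_force: [-0.4, -0.2, 0.0]
grip_width: 0.0856
```

```bash
python3 -c "
from h import *
delta([.494,-.1655,.058],-2.4)"
```

```text
t=2.07 d cm [-0.32 -0.25  3.74] turn 0.07 rows 0.9014267397160423 pos [ 0.4912 -0.163   0.0954] F [-0.4 -0.2  0. ] w 0.0856 z [-0.009  0.003 -1.   ]
```

{"method": "apply_moves", "body": {"motion": [{"tx":-0.3,"ty":-0.25,"tz":2.5,"turn":0,"jaw":1},{"tx":-0.3,"ty":-0.25,"tz":3.7,"turn":0,"jaw":1},{"tx":-0.3,"ty":-0.25,"tz":3.7,"turn":0,"jaw":1}]}}

```text
time_s: 2.32
position: [0.4922, -0.1637, 0.0559]
tool_rot: [[-0.999, 0.04, -0.014], [0.04, 0.999, 0.006], [0.014, 0.006, -1.0]]
ft_force: [0.5, 0.9, 0.1]
grip_width: 0.0855
```

```bash
python3 -c "
from h import *
delta([.494,-.1655,.058],-2.4)"
```

```text
t=2.32 d cm [-0.18 -0.17 -0.21] turn 0.11 rows 0.0781124791162573 pos [ 0.4922 -0.1637  0.0559] F [0.5 0.9 0.1] w 0.0855 z [-0.014  0.006 -1.   ]
```

{"method": "apply_moves", "body": {"motion": [{"tx":-0.2,"ty":-0.15,"tz":-0.2,"turn":0,"jaw":-0.2},{"tx":-0.2,"ty":-0.15,"tz":-0.2,"turn":0,"jaw":-0.5},{"tx":-0.2,"ty":-0.15,"tz":-0.2,"turn":0,"jaw":-0.5},{"tx":-0.2,"ty":-0.15,"tz":-0.2,"turn":0,"jaw":-0.5},{"tx":-0.2,"ty":-0.15,"tz":-0.2,"turn":0,"jaw":-0.5}], "squeeze": 35}}

```text
time_s: 2.73
position: [0.4946, -0.1654, 0.0594]
tool_rot: [[-0.999, 0.04, -0.012], [0.04, 0.999, 0.005], [0.012, 0.005, -1.0]]
ft_force: [-1.4, 1.4, 7.6]
grip_width: 0.0432
```

```bash
python3 -c "
from h import *
delta([.494,-.1655,.058],-2.4)"
```

```text
t=2.73 d cm [ 0.06 -0.02  0.14] turn 0.11 rows 0.03637973727844218 pos [ 0.4946 -0.1654  0.0594] F [-1.4  1.4  7.6] w 0.0432 z [-0.012  0.005 -1.   ]
```

```bash
python3 -c "
from h import *
t=ext([-214,-65,63.4]);print(t)
delta([.44,-.165,t[2]],-2.4)
delta(t,7.7)"
```

```text
[ 0.4506387  -0.03068695  0.0974    ]
t=2.73 d cm [ 5.5  -0.16 -3.74] turn 0.11 rows 1.5961171547855 pos [ 0.4946 -0.1654  0.0594] F [-1.4  1.4  7.6] w 0.0432 z [-0.012  0.005 -1.   ]
t=2.73 d cm [ 4.98 13.3  -3.68] turn -9.99 rows 3.5176167884683256 pos [ 0.4946 -0.1654  0.0594] F [-1.4  1.4  7.6] w 0.0432 z [-0.012  0.005 -1.   ]
```

{"method": "apply_moves", "body": {"motion": [{"tx":0,"ty":0,"tz":-2,"turn":0,"jaw":-0.5},{"tx":2,"ty":0,"tz":-3.7,"turn":0,"jaw":-0.5},{"tx":5,"ty":2,"tz":-3.7,"turn":-2,"jaw":-0.5},{"tx":5,"ty":5.5,"tz":-3.7,"turn":-4,"jaw":-0.5},{"tx":5,"ty":8,"tz":-3.7,"turn":-6,"jaw":-0.5}]}}

```text
time_s: 3.15
position: [0.4469, -0.0822, 0.0983]
tool_rot: [[-0.998, -0.064, -0.011], [-0.064, 0.998, 0.005], [0.011, 0.006, -1.0]]
ft_force: [0.4, -0.8, -1.8]
grip_width: 0.0433
```

```bash
python3 -c "
from h import *
t=ext([-214,-65,63.4])
delta(t,7.7)"
```

```text
t=3.15 d cm [-0.7   5.12  0.11] turn -4.01 rows 1.2392743881954844 pos [ 0.4469 -0.0822  0.0983] F [ 0.4 -0.8 -1.8] w 0.0433 z [-0.011  0.005 -1.   ]
```

{"method": "apply_moves", "body": {"motion": [{"tx":-0.5,"ty":3,"tz":0.1,"turn":-3,"jaw":-0.5},{"tx":-0.7,"ty":5.1,"tz":0.1,"turn":-4,"jaw":-0.5},{"tx":-0.7,"ty":5.1,"tz":0.1,"turn":-4,"jaw":-0.5},{"tx":-0.7,"ty":5.1,"tz":0.1,"turn":-4,"jaw":-0.5}]}}

```text
time_s: 3.48
position: [0.4507, -0.0301, 0.0981]
tool_rot: [[-0.991, -0.136, -0.01], [-0.136, 0.991, 0.005], [0.009, 0.006, -1.0]]
ft_force: [0.1, -0.3, -2.0]
grip_width: 0.0432
```

```bash
python3 -c "
from h import *
t=ext([-214,-65,63.4])
delta(t,7.7)
snap('top','t2');c,im,d=snap('side','s2')
a=cv2.imread('pics/t2.png')[150:270,250:390];b=cv2.imread('pics/s2.png')[150:290,200:360]
P=cloud(c,d)
cv2.imwrite('pics/c2.png',np.vstack([cv2.resize(a,(560,300),interpolation=2),cv2.resize(b,(560,300),interpolation=2)]))
"
```

```text
t=3.48 d cm [ 0.01 -0.05  0.07] turn 0.1 rows 0.02244249338184963 pos [ 0.4507 -0.0301  0.0981] F [ 0.1 -0.3 -2. ] w 0.0432 z [-0.01   0.005 -1.   ]
```

View pics/c2.png

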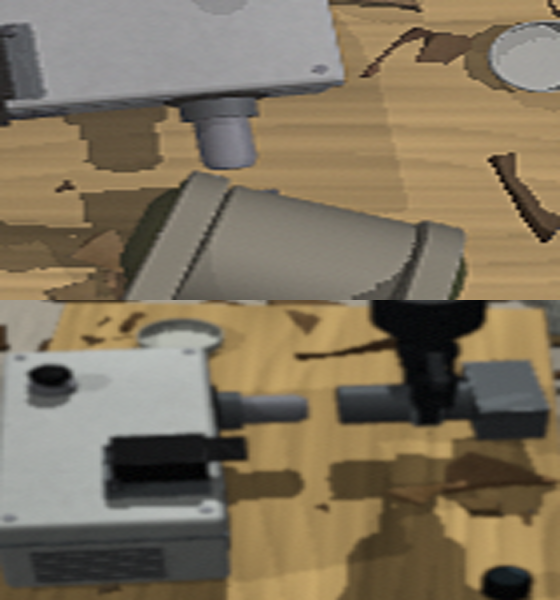

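The side crop shows the cuff (350,402) lined up with the spigot (275,408), about 20 mm apart. The arm blocks the top view. I'll check the offset numerically with the wrist and side depth.

```bash
python3 -c "
from h import *
a=np.radians(Y);R=np.array([[np.cos(a),-np.sin(a),0],[np.sin(a),np.cos(a),0],[0,0,1]])
cw=snap('wrist','w3')
for n,(c,im,d) in dict(w=cw,s=load('s2')).items():
    Q=((cloud(c,d).reshape(-1,3)-EC)@R)*1000
    Q=Q[(Q[:,2]>35)&(Q[:,2]<90)&(abs(Q[:,1]+65)<30)]
    for x in range(-290,-70,10):
        q=Q[abs(Q[:,0]-x)<3]
        if len(q)>8: print(n,x,len(q),np.percentile(q[:,1],[2,98]).round(1),'ztop',np.percentile(q[:,2],97).round(1),'zmin',q[:,2].min().round(1))
    f=Q[(Q[:,0]<-145)&(Q[:,0]>-180)];print('front end',np.percentile(f[:,0],99))
delta(ext([-214,-65,63.4]),7.7)
"
```

```text
w -290 4776 [-93.9 -36.3] ztop 82.9 zmin 79.1
w -280 4811 [-93.9 -36.3] ztop 82.9 zmin 79.4
w -270 4608 [-93.9 -36.3] ztop 82.9 zmin 79.7
w -260 4290 [-93.8 -36.2] ztop 82.8 zmin 79.4
w -250 4027 [-93.8 -36.3] ztop 82.9 zmin 79.7
w -240 2181 [-86.3 -48.5] ztop 82.0 zmin 62.7
w -230 2105 [-86.9 -48.2] ztop 81.9 zmin 60.5
w -220 3021 [-91.6 -35.7] ztop 86.8 zmin 54.1
w -210 2417 [-90.2 -45.3] ztop 86.0 zmin 61.0
w -200 1816 [-89.3 -46. ] ztop 82.2 zmin 60.7
w -190 864 [-88.1 -47.8] ztop 81.7 zmin 60.6
w -180 12 [-89.9 -46. ] ztop 66.1 zmin 59.6
front end -177.27907408920024
s -290 37 [-94.  -38.5] ztop 86.1 zmin 79.5
s -280 40 [-93.3 -35.5] ztop 86.8 zmin 79.3
s -270 40 [-92.3 -37.9] ztop 86.1 zmin 80.3
s -260 41 [-89.4 -36.6] ztop 86.1 zmin 79.5
s -250 44 [-90.  -38.6] ztop 85.4 zmin 79.5
s -240 43 [-69.6 -42. ] ztop 83.8 zmin 46.9
s -230 17 [-46.5 -40. ] ztop 69.4 zmin 50.2
s -200 54 [-78.5 -37.6] ztop 84.1 zmin 46.3
s -190 45 [-72.4 -41.2] ztop 83.5 zmin 49.7
s -180 49 [-71.6 -41.2] ztop 84.4 zmin 49.1
s -170 47 [-74.3 -40.7] ztop 84.0 zmin 51.9
s -160 49 [-85.  -42.8] ztop 83.6 zmin 46.1
s -130 28 [-67.4 -47.9] ztop 75.9 zmin 53.6
s -120 33 [-67.3 -44.6] ztop 77.0 zmin 47.4
s -110 30 [-68.2 -45.3] ztop 76.5 zmin 52.3
s -100 34 [-66.4 -45.6] ztop 77.9 zmin 53.9
s -90 40 [-70.2 -41.6] ztop 82.2 zmin 50.7
s -80 49 [-73.2 -39.5] ztop 84.1 zmin 46.4
front end -155.84366758543175
t=3.63 d cm [0.01 0.09 0.04] turn -0.08 rows 0.024859569295936364 pos [ 0.4509 -0.0316  0.0978] F [ 0.5 -0.6 -0.8] w 0.0432 z [-0.011  0.005 -1.   ]
```

{"method": "apply_moves", "body": {"motion": [{"tx":-1,"ty":0.05,"tz":0.05,"turn":0,"jaw":-0.5},{"tx":-2,"ty":0.05,"tz":0.05,"turn":0,"jaw":-0.5},{"tx":-3,"ty":0.05,"tz":0.05,"turn":0,"jaw":-0.5},{"tx":-3.5,"ty":0.05,"tz":0.05,"turn":0,"jaw":-0.5},{"tx":-3.5,"ty":0.05,"tz":0.05,"turn":0,"jaw":-0.5}]}}

```text
time_s: 4.05
position: [0.486, -0.0263, 0.0968]
tool_rot: [[-0.991, -0.132, -0.011], [-0.132, 0.991, 0.007], [0.01, 0.009, -1.0]]
ft_force: [3.5, 9.0, 0.3]
grip_width: 0.0436
```

```bash
python3 -c "
from h import *
delta(ext([-149,-65,63.4]),7.7)"
```

```text
t=4.05 d cm [-2.94  0.05 -0.09] turn -0.13 rows 0.7042938299696112 pos [ 0.486  -0.0263  0.0968] F [3.5 9.  0.3] w 0.0436 z [-0.011  0.007 -1.   ]
```

{"method": "apply_moves", "body": {"motion": [{"tx":0,"ty":0.15,"tz":-0.05,"turn":0,"jaw":-0.5},{"tx":-0.6,"ty":0.15,"tz":-0.05,"turn":0,"jaw":-0.5},{"tx":-1.3,"ty":0.15,"tz":-0.05,"turn":0,"jaw":-0.5},{"tx":-1.6,"ty":0.15,"tz":-0.05,"turn":0,"jaw":-0.5},{"tx":-1.6,"ty":0.15,"tz":-0.05,"turn":0,"jaw":-0.5}]}}

```text
time_s: 4.47
position: [0.5026, -0.0231, 0.0971]
tool_rot: [[-0.991, -0.131, -0.01], [-0.131, 0.991, 0.007], [0.009, 0.008, -1.0]]
ft_force: [-0.6, -0.0, -0.9]
grip_width: 0.0439
```

```bash
python3 -c "
from h import *
delta(ext([-149,-65,63.4]),7.7)"
```

```text
t=4.47 d cm [-1.25 -0.06 -0.04] turn -0.15 rows 0.29958126708483623 pos [ 0.5026 -0.0231  0.0971] F [-0.6 -0.  -0.9] w 0.0439 z [-0.01   0.007 -1.   ]
```

Free now. Pushing on to contact with the shoulder.

{"method": "apply_moves", "body": {"motion": [{"tx":-0.5,"ty":0,"tz":0,"turn":0,"jaw":-0.5},{"tx":-0.9,"ty":0,"tz":0,"turn":0,"jaw":-0.5},{"tx":-1.1,"ty":0,"tz":0,"turn":0,"jaw":-0.5},{"tx":-1.2,"ty":0,"tz":0,"turn":0,"jaw":-0.5}]}}

```text
time_s: 4.8
position: [0.5149, -0.0215, 0.097]
tool_rot: [[-0.991, -0.132, -0.01], [-0.132, 0.991, 0.007], [0.009, 0.008, -1.0]]
ft_force: [-0.4, 0.6, -1.6]
grip_width: 0.0431
```

```bash
python3 -c "
from h import *
delta(ext([-149,-65,63.4]),7.7)"
```

```text
t=4.80 d cm [-0.01 -0.05 -0.04] turn -0.14 rows 0.016211192621513958 pos [ 0.5149 -0.0215  0.097 ] F [-0.4  0.6 -1.6] w 0.0431 z [-0.01   0.007 -1.   ]
```

{"method": "apply_moves", "body": {"motion": [{"tx":-0.15,"ty":0,"tz":0,"turn":0,"jaw":-0.5},{"tx":-0.3,"ty":0,"tz":0,"turn":0,"jaw":-0.5},{"tx":-0.3,"ty":0,"tz":0,"turn":0,"jaw":-0.5}]}}

```text
time_s: 5.05
position: [0.5164, -0.0212, 0.0965]
tool_rot: [[-0.991, -0.132, -0.014], [-0.132, 0.991, 0.006], [0.013, 0.008, -1.0]]
ft_force: [-6.7, -3.3, 0.8]
grip_width: 0.0431
```

{"method": "apply_moves", "body": {"motion": [{"tx":-0.3,"ty":0,"tz":0,"turn":0,"jaw":-0.5},{"tx":-0.4,"ty":0,"tz":0,"turn":0,"jaw":-0.5},{"tx":-0.4,"ty":0,"tz":0,"turn":0,"jaw":-0.5}]}}

```text
time_s: 5.3
position: [0.5165, -0.0212, 0.0959]
tool_rot: [[-0.991, -0.132, -0.025], [-0.133, 0.991, 0.006], [0.024, 0.009, -1.0]]
ft_force: [-17.7, -7.6, 6.8]
grip_width: 0.0434
```

{"method": "apply_moves", "body": {"motion": [{"tx":-0.05,"ty":0,"tz":0,"turn":0,"jaw":-0.5},{"tx":-0.05,"ty":0,"tz":0,"turn":0,"jaw":0.2},{"tx":-0.05,"ty":0,"tz":0,"turn":0,"jaw":0.9},{"tx":-0.05,"ty":0,"tz":0,"turn":0,"jaw":0.9},{"tx":-0.05,"ty":0,"tz":0,"turn":0,"jaw":0.9}]}}

```text
time_s: 5.72
position: [0.5173, -0.0211, 0.0959]
tool_rot: [[-0.991, -0.133, -0.024], [-0.133, 0.991, 0.006], [0.023, 0.009, -1.0]]
ft_force: [-0.1, 0.4, 0.5]
grip_width: 0.0811
```

{"method": "apply_moves", "body": {"motion": [{"tx":0,"ty":0,"tz":-2,"turn":0,"jaw":0.9},{"tx":0,"ty":0,"tz":-6,"turn":0,"jaw":0.9},{"tx":0,"ty":0,"tz":-10,"turn":0,"jaw":0.9},{"tx":2,"ty":0,"tz":-12,"turn":0,"jaw":0.9},{"tx":3,"ty":0,"tz":-12,"turn":0,"jaw":0.9}]}}

```text
time_s: 6.13
position: [0.4913, -0.0261, 0.2211]
tool_rot: [[-0.991, -0.133, -0.016], [-0.133, 0.991, 0.003], [0.015, 0.005, -1.0]]
ft_force: [0.2, 0.3, 0.5]
grip_width: 0.081
```

```bash
python3 -c "
from h import *
a=np.radians(Y);R=np.array([[np.cos(a),-np.sin(a),0],[np.sin(a),np.cos(a),0],[0,0,1]])
h=ext([-4,65,107]);print('hinge',h)
delta(ext([-79,65,180]),7.7)
snap('side','s4');snap('wrist','w4')
b=cv2.imread('pics/s4.png')[150:290,200:360];w=cv2.imread('pics/w4.png')
cv2.imwrite('pics/c4.png',np.hstack([cv2.resize(b,(400,350),interpolation=2),cv2.resize(w,(400,350))]))
for n in 's4','w4':
    c,im,d=load(n);Q=((cloud(c,d).reshape(-1,3)-EC)@R)*1000
    f=Q[(Q[:,2]>73)&(Q[:,2]<90)&(abs(Q[:,1]+65)<45)&(Q[:,0]<-72)];
    m=f[(f[:,0]<-185)];print(n,'hood',np.percentile(m[:,0],[1,99]) if len(m) else 0,'z',np.median(m[:,2]), 'y',np.percentile(m[:,1],[1,99]))
    g=Q[(Q[:,2]>122)&(Q[:,2]<140)&(abs(Q[:,1]-65)<40)&(Q[:,0]<0)&(Q[:,0]>-100)];
    if len(g):print('guard x',np.percentile(g[:,0],[1,99]),'y',np.percentile(g[:,1],[1,99]),'z',np.median(g[:,2]))
"
```

```text
hinge [0.64132697 0.12627796 0.141     ]
t=6.13 d cm [-9.41 13.09  0.63] turn -0.04 rows 3.8701537875227445 pos [ 0.4913 -0.0261  0.2211] F [0.2 0.3 0.5] w 0.081 z [-0.016  0.003 -1.   ]
s4 hood [-203.79458533 -185.34961676] z 73.6011629261515 y [-97.64411905 -20.84176704]
guard x [-85.24819268  -3.82805387] y [46.61633692 90.83820486] z 130.65833003681632
w4 hood [-186.6583407 -186.6583407] z 73.20401570829311 y [-61.97690302 -61.97690302]
guard x [-74.70253472 -60.18709685] y [48.17217345 71.08647977] z 128.59935850015628
```

View pics/c4.png

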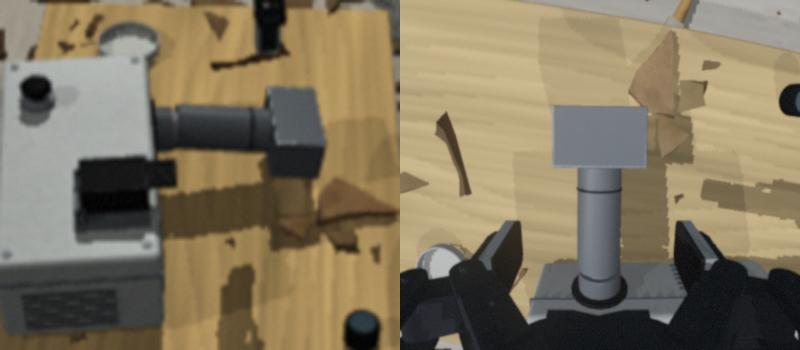

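Nozzle is seated on the port (cuff end at (178,125) in the left half, against the neck) and the hand is clear. I'll check the hood's far end numerically, then go to the guard.

```bash
python3 -c "
from h import *
a=np.radians(Y);R=np.array([[np.cos(a),-np.sin(a),0],[np.sin(a),np.cos(a),0],[0,0,1]])
for n in 'w4',:
    c,im,d=load(n);Q=((cloud(c,d).reshape(-1,3)-EC)@R)*1000
    f=Q[(Q[:,2]>50)&(Q[:,2]<100)&(abs(Q[:,1]+65)<45)&(Q[:,0]<-72)]
    for x in range(-230,-80,8):
        q=f[abs(f[:,0]-x)<3]
        if len(q): print(x,len(q),np.percentile(q[:,2],97).round(1),np.percentile(q[:,1],[2,98]).round(1))
    print(f[:,0].min(),np.percentile(f[:,0],.5))
delta(ext([-79,65,180]),7.7)
"
```

```text
-230 779 66.7 [-105.8  -24.1]
-222 1327 67.6 [-105.9  -23.7]
-214 1276 68.6 [-106.3  -24.1]
-206 1202 69.8 [-106.3  -24. ]
-198 1287 70.8 [-105.8  -24.5]
-190 1184 71.9 [-106.   -24.5]
-182 710 72.2 [-104.3  -25.5]
-174 558 72.8 [-84.9 -44.3]
-166 575 74.6 [-85.  -44.1]
-158 544 75.1 [-85.1 -45.1]
-150 529 76.1 [-85.2 -44.9]
-142 525 77.2 [-85.3 -44.9]
-134 533 78.2 [-85.3 -44.7]
-126 515 79.4 [-85.5 -44.6]
-118 512 80.6 [-85.5 -45.4]
-110 513 81.6 [-85.7 -45.3]
-102 494 82.6 [-85.8 -45.9]
-94 248 82.9 [-85.8 -44.7]
-86 700 81.6 [-84.8 -44.8]
-230.65614898388728 -230.45496583915752
t=6.23 d cm [-9.54 13.05  0.25] turn -0.09 rows 3.876079606530896 pos [ 0.4898 -0.0257  0.2176] F [ 0.1 -0.3 -1. ] w 0.0812 z [-0.022  0.005 -1.   ]
```

{"method": "apply_moves", "body": {"motion": [{"tx":0,"ty":4,"tz":0,"turn":0,"jaw":0.5},{"tx":-1,"ty":8,"tz":0,"turn":0,"jaw":0.5},{"tx":-4,"ty":11,"tz":0,"turn":0,"jaw":0.5},{"tx":-5,"ty":13.1,"tz":0,"turn":0,"jaw":0.5},{"tx":-5,"ty":13.1,"tz":0,"turn":0,"jaw":0.5}], "squeeze": 20}}

```text
time_s: 6.65
position: [0.5233, 0.1146, 0.2162]
tool_rot: [[-0.99, -0.136, -0.023], [-0.136, 0.991, 0.006], [0.022, 0.009, -1.0]]
ft_force: [-0.3, 1.0, -0.6]
grip_width: 0.0642
```

```bash
python3 -c "
from h import *
a=np.radians(Y);R=np.array([[np.cos(a),-np.sin(a),0],[np.sin(a),np.cos(a),0],[0,0,1]])
snap('wrist','w5')
c,im,d=load('w5');Q=((cloud(c,d).reshape(-1,3)-EC)@R)*1000
g=Q[(Q[:,2]>122)&(Q[:,2]<140)&(abs(Q[:,1]-65)<40)&(Q[:,0]<0)&(Q[:,0]>-100)];
for x in range(-90,0,5):
    q=g[abs(g[:,0]-x)<2.5]
    if len(q): print(x,len(q),np.percentile(q[:,2],50).round(1),np.percentile(q[:,1],[2,98]).round(1))
print(g[:,0].min())
delta(ext([-79,65,180]),7.7)
delta(ext([-79,65,125+9]),7.7)
"
```

```text
-85 494 128.0 [48.9 81.1]
-80 552 128.6 [48.9 80.7]
-75 542 128.8 [48.8 80.8]
-70 504 128.8 [48.6 80.9]
-65 470 128.4 [49. 81.]
-60 811 129.6 [44.7 84.8]
-55 608 130.4 [44.7 84.7]
-50 522 130.4 [45.1 84.9]
-45 55 130.3 [59.8 76.2]
-86.28020046772498
t=6.70 d cm [-4.45 -0.26  0.11] turn 0.1 rows 1.0697511734317835 pos [0.5226 0.1127 0.2161] F [-0.5  0.1 -0.4] w 0.0639 z [-0.024  0.005 -1.   ]
t=6.70 d cm [-4.56 -0.3   4.71] turn 0.1 rows 1.5730975345008784 pos [0.5226 0.1127 0.2161] F [-0.5  0.1 -0.4] w 0.0639 z [-0.024  0.005 -1.   ]
```

View pics/w5.png

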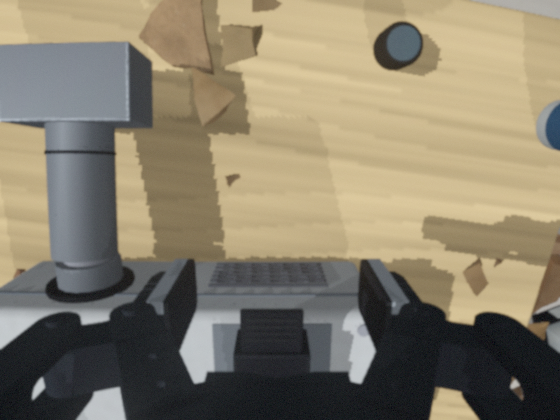

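{"method": "apply_moves", "body": {"motion": [{"tx":-2.5,"ty":-0.3,"tz":0,"turn":0,"jaw":0.5},{"tx":-4.5,"ty":-0.3,"tz":1,"turn":0,"jaw":0.5},{"tx":-4.5,"ty":-0.3,"tz":3,"turn":0,"jaw":0.5},{"tx":-4.5,"ty":-0.3,"tz":4,"turn":0,"jaw":0.5},{"tx":-4.5,"ty":-0.3,"tz":4,"turn":0,"jaw":0.5}]}}

```text
time_s: 7.12
position: [0.5653, 0.1154, 0.1722]
tool_rot: [[-0.99, -0.135, -0.03], [-0.135, 0.991, 0.005], [0.029, 0.009, -1.0]]
ft_force: [0.2, -0.0, 0.3]
grip_width: 0.0638
```

```bash
python3 -c "
from h import *
delta(ext([-79,65,134]),7.7)
c,im,d=load('w4');a=np.radians(Y);R=np.array([[np.cos(a),-np.sin(a),0],[np.sin(a),np.cos(a),0],[0,0,1]])
Q=((cloud(c,d).reshape(-1,3)-EC)@R)*1000
f=Q[(Q[:,2]>70)&(Q[:,2]<90)&(abs(Q[:,1]+65)<8)&(Q[:,0]<-72)]
for x in range(-106,-72,2):
    q=f[abs(f[:,0]-x)<=1];print(x,len(q),np.percentile(q[:,2],[5,50,95]).round(1) if len(q) else '')
"
```

```text
t=7.12 d cm [-0.19  0.06  0.41] turn 0.05 rows 0.11003701837260907 pos [0.5653 0.1154 0.1722] F [ 0.2 -0.   0.3] w 0.0638 z [-0.03   0.005 -1.   ]
-106 67 [79.4 80.7 82. ]
-104 67 [80.  81.2 82.6]
-102 66 [80.2 81.3 82.5]
-100 72 [80.1 81.7 82.9]
-98 62 [80.4 81.9 83.1]
-96 69 [80.6 82.  83.5]
-94 24 [81.2 82.1 82.8]
-92 0 
-90 7 [74.3 74.7 75.5]
-88 177 [74.  78.2 81.1]
-86 62 [79.3 80.7 82. ]
-84 54 [79.8 80.9 82.2]
-82 60 [79.5 80.7 82. ]
-80 53 [79.5 80.5 82. ]
-78 52 [79.3 80.5 81.8]
-76 58 [79.6 80.5 81.8]
-74 73 [79.5 80.9 87.8]
```

{"method": "apply_moves", "body": {"motion": [{"tx":-0.2,"ty":0.06,"tz":0.4,"turn":0,"jaw":0.5},{"tx":-0.2,"ty":0.06,"tz":0.4,"turn":0,"jaw":-0.4},{"tx":-0.2,"ty":0.06,"tz":0.4,"turn":0,"jaw":-0.6},{"tx":-0.2,"ty":0.06,"tz":0.4,"turn":0,"jaw":-0.6},{"tx":-0.2,"ty":0.06,"tz":0.4,"turn":0,"jaw":-0.6}], "squeeze": 25}}

```text
time_s: 7.53
position: [0.5668, 0.1175, 0.1692]
tool_rot: [[-0.99, -0.135, -0.029], [-0.135, 0.991, 0.008], [0.028, 0.012, -1.0]]
ft_force: [-1.7, 5.6, 2.5]
grip_width: 0.033
```

```bash
python3 -c "
from h import *
delta(ext([-79,65,134]),7.7)
s=telemetry.observe();T=np.array(s['tool_rot']);p0=np.array(s['position'])
for th in np.arange(0,1.75,.1):
    # tab point (-75,20) about hinge; tcp offset from it constant in world
    f=lambda t:np.array([-75*np.cos(t)+20*np.sin(t),0,75*np.sin(t)+20*np.cos(t)])
    dw=ext(f(th)-f(0))-EC;print(round(th,1),(T.T@dw*100).round(2))
snap('side','s6');cv2.imwrite('pics/c6.png',cv2.resize(cv2.imread('pics/s6.png')[150:290,190:350],(640,560),interpolation=2))
"
```

```text
t=7.53 d cm [-0.   -0.13  0.12] turn 0.07 rows 0.04197630899966932 pos [0.5668 0.1175 0.1692] F [-1.7  5.6  2.5] w 0.033 z [-0.029  0.008 -1.   ]
0.0 [0. 0. 0.]
0.1 [-0.22  0.01 -0.75]
0.2 [-0.51  0.02 -1.46]
0.3 [-0.87  0.02 -2.15]
0.4 [-1.29  0.03 -2.8 ]
0.5 [-1.78  0.04 -3.4 ]
0.6 [-2.33  0.04 -3.95]
0.7 [-2.93  0.05 -4.44]
0.8 [-3.57  0.05 -4.88]
0.9 [-4.26  0.06 -5.24]
1.0 [-4.98  0.06 -5.53]
1.1 [-5.72  0.06 -5.75]
1.2 [-6.48  0.06 -5.9 ]
1.3 [-7.26  0.06 -5.97]
1.4 [-8.03  0.06 -5.96]
1.5 [-8.8   0.06 -5.87]
1.6 [-9.56  0.05 -5.71]
1.7 [-10.3    0.05  -5.47]
```

View pics/c6.png

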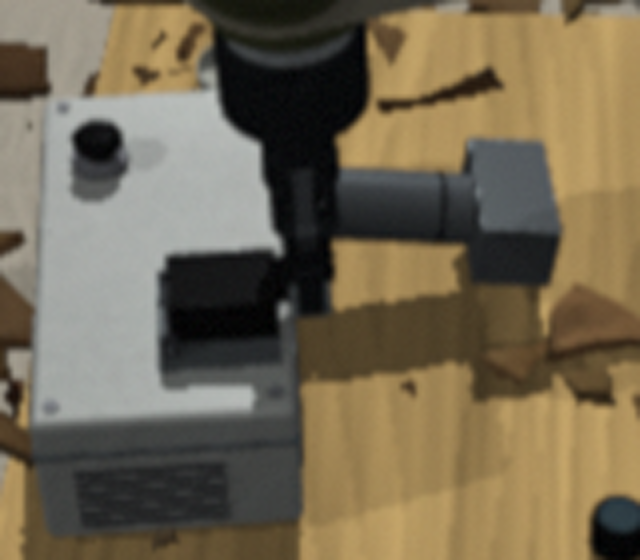

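The fingers hold the tab at (305,285), opening 33 mm. Lifting along the arc.

{"method": "apply_moves", "body": {"motion": [{"tx":-0.22,"ty":-0.1,"tz":-0.75,"turn":0,"jaw":-0.6},{"tx":-0.5,"ty":-0.1,"tz":-1.45,"turn":0,"jaw":-0.6},{"tx":-0.87,"ty":-0.08,"tz":-2.15,"turn":0,"jaw":-0.6},{"tx":-1.29,"ty":-0.08,"tz":-2.8,"turn":0,"jaw":-0.6},{"tx":-1.78,"ty":-0.08,"tz":-3.4,"turn":0,"jaw":-0.6}]}}

```text
time_s: 8.0
position: [0.5853, 0.12, 0.2031]
tool_rot: [[-0.99, -0.136, -0.03], [-0.136, 0.991, 0.01], [0.028, 0.014, -1.0]]
ft_force: [1.6, 5.8, -4.7]
grip_width: 0.0331
```

```bash
cat >> h.py <<'E'
P0=np.array([.5668,.1168,.1692])
def arc():
    s=telemetry.observe();T=np.array(s['tool_rot'])
    f=lambda t:np.array([-75*np.cos(t)+20*np.sin(t),0,75*np.sin(t)+20*np.cos(t)])
    for th in np.arange(.4,1.75,.1): print(round(th,1),(T.T@(P0+ext(f(th)-f(0))-EC-s['position'])*100).round(2))
    print(s['ft_force'].round(1),s['grip_width'],T[:,2].round(3))
E
python3 -c "
from h import *
arc()
c,im,d=snap('side','s7');cv2.imwrite('pics/c7.png',cv2.resize(im[150:290,190:350,::-1],(640,560),interpolation=2))"
```

```text
0.4 [ 0.49 -0.08  0.64]
0.5 [-0.   -0.07  0.04]
0.6 [-0.55 -0.06 -0.51]
0.7 [-1.15 -0.06 -1.  ]
0.8 [-1.8  -0.05 -1.43]
0.9 [-2.48 -0.05 -1.8 ]
1.0 [-3.2  -0.05 -2.09]
1.1 [-3.94 -0.05 -2.31]
1.2 [-4.7  -0.05 -2.46]
1.3 [-5.48 -0.05 -2.52]
1.4 [-6.25 -0.05 -2.51]
1.5 [-7.02 -0.05 -2.43]
1.6 [-7.78 -0.05 -2.27]
1.7 [-8.52 -0.06 -2.03]
[ 1.6  5.8 -4.7] 0.03306988665028438 [-0.03  0.01 -1.  ]
```

View pics/c7.png

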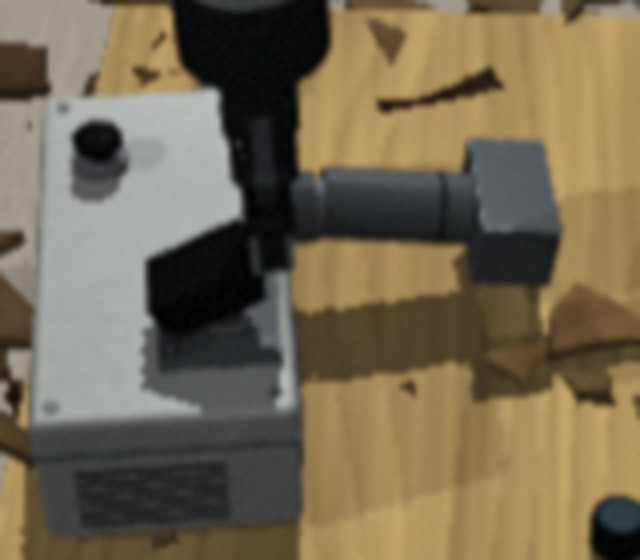

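The guard is lifted about 0.5 rad, still held at (265,240). Continuing.

{"method": "apply_moves", "body": {"motion": [{"tx":-0.55,"ty":-0.06,"tz":-0.5,"turn":0,"jaw":-0.6},{"tx":-1.15,"ty":-0.06,"tz":-1.0,"turn":0,"jaw":-0.6},{"tx":-1.8,"ty":-0.06,"tz":-1.43,"turn":0,"jaw":-0.6},{"tx":-2.48,"ty":-0.06,"tz":-1.8,"turn":0,"jaw":-0.6},{"tx":-3.2,"ty":-0.06,"tz":-2.09,"turn":0,"jaw":-0.6}]}}

```text
time_s: 8.47
position: [0.6182, 0.1245, 0.2246]
tool_rot: [[-0.99, -0.136, -0.029], [-0.137, 0.991, 0.011], [0.027, 0.015, -1.0]]
ft_force: [-2.1, 3.2, -3.0]
grip_width: 0.0325
```

```bash
python3 -c "
from h import *
arc()"
```

```text
0.4 [ 3.75 -0.11  2.88]
0.5 [ 3.26 -0.1   2.28]
0.6 [ 2.71 -0.1   1.73]
0.7 [ 2.11 -0.09  1.24]
0.8 [ 1.47 -0.09  0.81]
0.9 [ 0.78 -0.08  0.45]
1.0 [ 0.06 -0.08  0.15]
1.1 [-0.68 -0.08 -0.07]
1.2 [-1.44 -0.08 -0.21]
1.3 [-2.22 -0.08 -0.28]
1.4 [-2.99 -0.08 -0.27]
1.5 [-3.76 -0.09 -0.18]
1.6 [-4.52 -0.09 -0.02]
1.7 [-5.26 -0.1   0.22]
[-2.1  3.2 -3. ] 0.03251393296681274 [-0.029  0.011 -1.   ]
```

{"method": "apply_moves", "body": {"motion": [{"tx":-0.68,"ty":-0.08,"tz":-0.07,"turn":0,"jaw":-0.6},{"tx":-1.44,"ty":-0.08,"tz":-0.21,"turn":0,"jaw":-0.6},{"tx":-2.22,"ty":-0.08,"tz":-0.28,"turn":0,"jaw":-0.6},{"tx":-2.99,"ty":-0.08,"tz":-0.27,"turn":0,"jaw":-0.6},{"tx":-3.76,"ty":-0.08,"tz":-0.18,"turn":0,"jaw":-0.6}]}}

```text
time_s: 8.88
position: [0.6559, 0.1296, 0.227]
tool_rot: [[-0.99, -0.137, -0.027], [-0.137, 0.99, 0.013], [0.025, 0.016, -1.0]]
ft_force: [-2.8, 3.4, 4.3]
grip_width: 0.0328
```

```bash
python3 -c "
from h import *
arc()
c,im,d=snap('side','s8');cv2.imwrite('pics/c8.png',cv2.resize(im[150:290,190:350,::-1],(640,560),interpolation=2))"
```

```text
0.4 [ 7.55 -0.1   3.21]
0.5 [ 7.06 -0.09  2.6 ]
0.6 [ 6.51 -0.09  2.06]
0.7 [ 5.91 -0.08  1.57]
0.8 [ 5.26 -0.08  1.14]
0.9 [ 4.58 -0.07  0.77]
1.0 [ 3.86 -0.07  0.48]
1.1 [ 3.11 -0.07  0.26]
1.2 [ 2.35 -0.07  0.12]
1.3 [ 1.58 -0.07  0.05]
1.4 [ 0.8  -0.08  0.07]
1.5 [ 0.03 -0.08  0.15]
1.6 [-0.73 -0.09  0.32]
1.7 [-1.47 -0.09  0.56]
[-2.8  3.4  4.3] 0.03280409436712081 [-0.027  0.013 -1.   ]
```

View pics/c8.png

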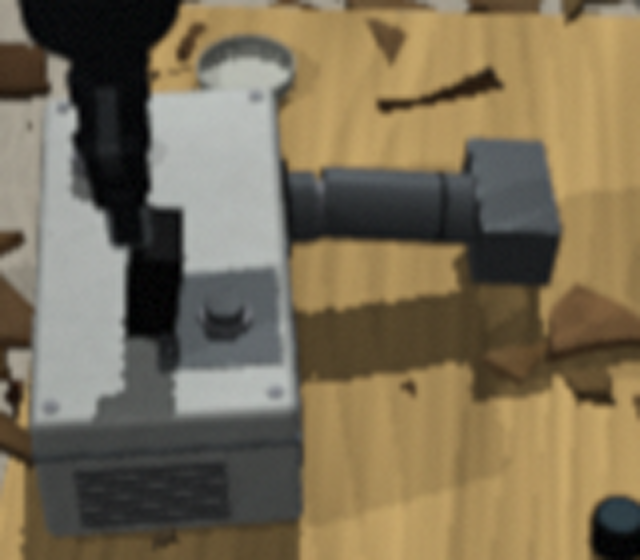

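The guard is near vertical, about 1.5 rad, and the button shows at (225,318). I'll take it a bit further and release.

{"method": "apply_moves", "body": {"motion": [{"tx":-0.6,"ty":-0.08,"tz":0.25,"turn":0,"jaw":-0.6},{"tx":-1.2,"ty":-0.08,"tz":0.4,"turn":0,"jaw":-0.6},{"tx":-1.2,"ty":-0.08,"tz":0.4,"turn":0,"jaw":0.2},{"tx":-1.2,"ty":-0.08,"tz":0.4,"turn":0,"jaw":0.4},{"tx":-1.2,"ty":-0.08,"tz":0.4,"turn":0,"jaw":0.4}]}}

```text
time_s: 9.35
position: [0.6689, 0.1302, 0.2223]
tool_rot: [[-0.99, -0.137, -0.026], [-0.137, 0.991, 0.012], [0.024, 0.016, -1.0]]
ft_force: [-1.1, 0.6, 0.5]
grip_width: 0.0599
```

{"method": "apply_moves", "body": {"motion": [{"tx":0,"ty":0,"tz":-2,"turn":0,"jaw":0.4},{"tx":0,"ty":0,"tz":-5,"turn":0,"jaw":0.4},{"tx":2,"ty":0,"tz":-6,"turn":0,"jaw":0},{"tx":5,"ty":0,"tz":-6,"turn":0,"jaw":-0.5},{"tx":5,"ty":0,"tz":-6,"turn":0,"jaw":-1}]}}

```text
time_s: 9.77
position: [0.6168, 0.1222, 0.2842]
tool_rot: [[-0.99, -0.137, -0.029], [-0.137, 0.991, 0.012], [0.027, 0.015, -1.0]]
ft_force: [-0.2, -0.4, 0.5]
grip_width: 0.0243
```

```bash
python3 -c "
from h import *
c,im,d=snap('side','s9');cv2.imwrite('pics/c9.png',cv2.resize(im[150:290,190:350,::-1],(640,560),interpolation=2))
delta(ext([-34,65,100+60]),7.7)"
```

```text
t=9.82 d cm [ 0.5  -0.04  9.05] turn 0.16 rows 2.1734961434412132 pos [0.6189 0.1223 0.2843] F [ 0.  -0.1 -1. ] w 0.0164 z [-0.027  0.012 -1.   ]
```

View pics/c9.png

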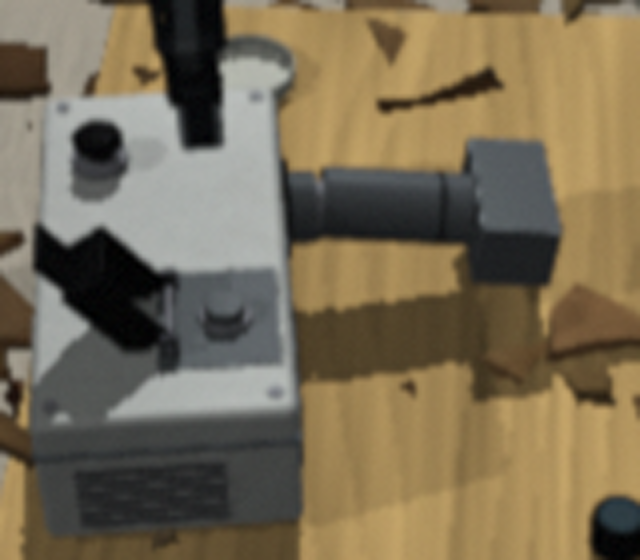

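The guard lies back open at (100,290), and the button is clear at (225,312). Going above the button with jaws shut.

{"method": "apply_moves", "body": {"motion": [{"tx":0.5,"ty":0,"tz":3,"turn":0,"jaw":-1},{"tx":0.5,"ty":0,"tz":6,"turn":0,"jaw":-1},{"tx":0.5,"ty":0,"tz":9,"turn":0,"jaw":-1},{"tx":0.5,"ty":0,"tz":9.7,"turn":0,"jaw":-1},{"tx":0.5,"ty":0,"tz":9.7,"turn":0,"jaw":-1}]}}

```text
time_s: 10.23
position: [0.6111, 0.1226, 0.1856]
tool_rot: [[-0.99, -0.136, -0.031], [-0.136, 0.991, 0.012], [0.029, 0.016, -0.999]]
ft_force: [0.3, 0.0, 0.2]
grip_width: -0.0002
```

```bash
python3 -c "
from h import *
delta(ext([-33.5,65,100+45]),7.7)"
```

```text
t=10.23 d cm [-0.11 -0.05  0.66] turn 0.14 rows 0.16068658882964001 pos [0.6111 0.1226 0.1856] F [0.3 0.  0.2] w -0.0002 z [-0.031  0.012 -0.999]
```

{"method": "apply_moves", "body": {"motion": [{"tx":-0.1,"ty":0,"tz":0.4,"turn":0,"jaw":-1},{"tx":-0.1,"ty":0,"tz":0.8,"turn":0,"jaw":-1},{"tx":-0.1,"ty":0,"tz":1.2,"turn":0,"jaw":-1},{"tx":-0.1,"ty":0,"tz":1.4,"turn":0,"jaw":-1}]}}

```text
time_s: 10.57
position: [0.612, 0.1229, 0.1719]
tool_rot: [[-0.99, -0.136, -0.03], [-0.136, 0.991, 0.012], [0.028, 0.016, -0.999]]
ft_force: [-0.3, 0.4, 0.3]
grip_width: 0.0005
```

{"method": "apply_moves", "body": {"motion": [{"tx":0,"ty":0,"tz":0.1,"turn":0,"jaw":-1},{"tx":0,"ty":0,"tz":0.2,"turn":0,"jaw":-1},{"tx":0,"ty":0,"tz":0.2,"turn":0,"jaw":-1}]}}

```text
time_s: 10.82
position: [0.612, 0.1229, 0.1701]
tool_rot: [[-0.99, -0.136, -0.03], [-0.136, 0.991, 0.012], [0.028, 0.016, -0.999]]
ft_force: [0.4, -1.0, 0.3]
grip_width: -0.0
```

{"method": "apply_moves", "body": {"motion": [{"tx":0,"ty":0,"tz":0.1,"turn":0,"jaw":-1},{"tx":0,"ty":0,"tz":0.2,"turn":0,"jaw":-1},{"tx":0,"ty":0,"tz":0.3,"turn":0,"jaw":-1},{"tx":0,"ty":0,"tz":0.3,"turn":0,"jaw":-1}]}}

```text
time_s: 11.15
position: [0.6118, 0.1229, 0.1668]
tool_rot: [[-0.99, -0.136, -0.03], [-0.136, 0.991, 0.012], [0.028, 0.016, -0.999]]
ft_force: [-0.6, -0.0, -0.2]
grip_width: 0.0
```

{"method": "apply_moves", "body": {"motion": [{"tx":0,"ty":0,"tz":0.1,"turn":0,"jaw":-1},{"tx":0,"ty":0,"tz":0.2,"turn":0,"jaw":-1},{"tx":0,"ty":0,"tz":0.2,"turn":0,"jaw":-1}]}}

```text
time_s: 11.4
position: [0.6117, 0.1229, 0.1646]
tool_rot: [[-0.99, -0.136, -0.03], [-0.136, 0.991, 0.012], [0.028, 0.016, -0.999]]
ft_force: [0.3, -0.3, -0.8]
grip_width: -0.0004
```

{"method": "apply_moves", "body": {"motion": [{"tx":0,"ty":0,"tz":0.1,"turn":0,"jaw":-1},{"tx":0,"ty":0,"tz":0.2,"turn":0,"jaw":-1},{"tx":0,"ty":0,"tz":0.2,"turn":0,"jaw":-1}]}}

```text
time_s: 11.65
position: [0.6117, 0.1229, 0.1627]
tool_rot: [[-0.99, -0.136, -0.03], [-0.136, 0.991, 0.012], [0.028, 0.016, -0.999]]
ft_force: [0.1, 1.8, 2.4]
grip_width: 0.0001
```

{"method": "apply_moves", "body": {"motion": [{"tx":0,"ty":0,"tz":0.1,"turn":0,"jaw":-1},{"tx":0,"ty":0,"tz":0.2,"turn":0,"jaw":-1},{"tx":0,"ty":0,"tz":0.2,"turn":0,"jaw":-1}]}}

```text
time_s: 11.9
position: [0.6117, 0.1229, 0.1608]
tool_rot: [[-0.99, -0.136, -0.029], [-0.136, 0.991, 0.012], [0.027, 0.015, -1.0]]
ft_force: [-0.8, 0.3, 2.6]
grip_width: -0.0001
```

{"method": "apply_moves", "body": {"motion": [{"tx":0,"ty":0,"tz":0.1,"turn":0,"jaw":-1},{"tx":0,"ty":0,"tz":0.2,"turn":0,"jaw":-1},{"tx":0,"ty":0,"tz":0.2,"turn":0,"jaw":-1}]}}

```text
time_s: 12.15
position: [0.6118, 0.1229, 0.1589]
tool_rot: [[-0.99, -0.136, -0.029], [-0.136, 0.991, 0.012], [0.027, 0.015, -1.0]]
ft_force: [-0.8, -1.1, 3.8]
grip_width: -0.0002
```

{"method": "apply_moves", "body": {"motion": [{"tx":0,"ty":0,"tz":0.1,"turn":0,"jaw":-1},{"tx":0,"ty":0,"tz":0.15,"turn":0,"jaw":-1},{"tx":0,"ty":0,"tz":0.15,"turn":0,"jaw":-1}]}}

```text
time_s: 12.4
position: [0.6117, 0.123, 0.1577]
tool_rot: [[-0.99, -0.136, -0.029], [-0.136, 0.991, 0.011], [0.027, 0.015, -1.0]]
ft_force: [-0.4, -1.6, 6.2]
grip_width: -0.0
```

{"method": "apply_moves", "body": {"motion": [{"tx":0,"ty":0,"tz":0.1,"turn":0,"jaw":-1},{"tx":0,"ty":0,"tz":0.15,"turn":0,"jaw":-1},{"tx":0,"ty":0,"tz":0.15,"turn":0,"jaw":-1}]}}

```text
time_s: 12.65
position: [0.6118, 0.123, 0.1575]
tool_rot: [[-0.99, -0.136, -0.027], [-0.136, 0.991, 0.011], [0.025, 0.015, -1.0]]
ft_force: [-4.1, -1.4, 11.4]
grip_width: -0.0001
```

Hard stop at 11 N, so it's fully in. Holding briefly, then withdrawing straight up and away.

{"method": "apply_moves", "body": {"motion": [{"tx":0,"ty":0,"tz":0.05,"turn":0,"jaw":-1},{"tx":0,"ty":0,"tz":0.05,"turn":0,"jaw":-1},{"tx":0,"ty":0,"tz":-0.5,"turn":0,"jaw":-1},{"tx":0,"ty":0,"tz":-2,"turn":0,"jaw":-1},{"tx":0,"ty":0,"tz":-5,"turn":0,"jaw":-1}]}}

```text
time_s: 13.07
position: [0.6118, 0.1224, 0.2047]
tool_rot: [[-0.99, -0.136, -0.035], [-0.136, 0.991, 0.011], [0.033, 0.016, -0.999]]
ft_force: [0.8, 0.1, 0.3]
grip_width: -0.0
```

{"method": "apply_moves", "body": {"motion": [{"tx":0,"ty":0,"tz":-4,"turn":0,"jaw":-1},{"tx":3,"ty":0,"tz":-7,"turn":0,"jaw":-1},{"tx":7,"ty":3,"tz":-8,"turn":0,"jaw":-1},{"tx":11,"ty":6,"tz":-8,"turn":0,"jaw":-1},{"tx":14,"ty":9,"tz":-8,"turn":0,"jaw":-1}]}}

```text
time_s: 13.48
position: [0.4774, 0.1809, 0.2904]
tool_rot: [[-0.99, -0.134, -0.034], [-0.135, 0.991, 0.012], [0.032, 0.016, -0.999]]
ft_force: [0.5, 0.3, 0.3]
grip_width: 0.0004
```

```bash
python3 -c "
from h import *
c,im,d=snap('top','t10');c2,im2,d2=snap('side','s10')
cv2.imwrite('pics/c10.png',np.hstack([cv2.resize(im[110:290,130:410,::-1],(400,257)),cv2.resize(im2[150:350,170:380,::-1],(270,257))]))
P=cloud(c,d);P2=cloud(c2,d2)
a=np.radians(Y);R=np.array([[np.cos(a),-np.sin(a),0],[np.sin(a),np.cos(a),0],[0,0,1]])
for n,PP in(('t',P),('s',P2)):
  Q=((PP.reshape(-1,3)-EC)@R)*1000
  f=Q[(Q[:,2]>55)&(Q[:,2]<90)&(abs(Q[:,1]+65)<45)&(Q[:,0]<-72)&(Q[:,0]>-260)]
  print(n,'hood back',np.percentile(f[:,0],[0.5,2]) if len(f) else '')
print(telemetry.observe()['time_s'])"
```

```text
t hood back [-231.36974634 -229.8077434 ]
s hood back [-231.09162347 -229.39782255]
13.5833
```

View pics/c10.png

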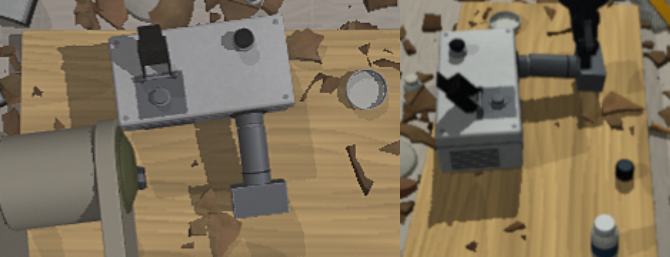

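Final views show the nozzle seated (hood at (260,197)), the guard open (150,48), the start button released at (157,95), and the dish, loupe and bottle standing where they were. The arm is clear, so I'm handing in.

```bash
python3 -c "
from h import *
print(close_job())"
```

```text
the job is handed in; nothing more can be done
None
```

I did all three steps in order and handed the job in at about 13.6 s, with the arm clear of everything.

- **Nozzle:** I pushed the cuff onto the port until it met the shoulder at about 19 N, then let go. It has since sagged about 7° in the spigot's play. The lower edge of the cuff appears to rest on the shoulder, inferred from a gap of about 5–6 mm at the top edge. The hood's position had not changed in the last look.
- **Guard:** I lifted it by the tab to about 1.65 rad and released it. It fell back and stayed open in the two looks after that.
- **Start button:** I found the cap by touch, at about 2.4 N, and pressed it about 5–6 mm to its hard stop, with a highest reading of 11 N. It was held in for over 0.1 s, then released. No camera or reading confirms that the extractor itself started.
- **Other items:** I never touched the stop button. The bottle, loupe and dish looked unmoved in the final pictures; I did not re-measure them.

No check failed, but the sag means the cuff face is not flush all round.

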